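Raise the figures into the camera's view with the cam lift

TASK

Pick up the wooden caddy by its bar, carry it level so that the three little figures in it stay standing, set it centred and square on the platform of the photo lift (long side along long side) and let go of it. Then swing the lift's cam lever by its handle up to the highest lift point, lever upright, and keep hold of the handle there: it springs back if let go, so the program finishes while still holding it. Leave the other things on the bench where they are.

Things in the scene. Friction and masses are not known exactly. Their poses are not given: they have to be found in the camera images.
- caddy_bar (a point): Middle of the carrying bar of the open wooden caddy. The caddy is a tray 110 mm (x) by 170 mm (y), walls 40 mm high and 8 mm thick, about 0.4 kg, with an upright at the middle of each short end; the bar runs along y between the uprights, 14 mm wide (x), 20 mm high, 154 mm long, its middle 95 mm above the caddy's underside (uprights end 105 mm above it). z points up. Pick it up by the middle of the bar.
- caddy: The same caddy; origin at the centre of its underside, axes as caddy_bar.
- figure0_mid (a point): Half-way up (24 mm above its foot) of one plain wooden peg figure standing loose in the caddy: 28 mm across the foot, 48 mm tall, about 20 g, z up along the figure. Its head reaches 56 mm above the caddy's underside, below the bar.
- figure1_mid (a point): Half-way up (24 mm above its foot) of another plain wooden peg figure standing loose in the caddy: 28 mm across the foot, 48 mm tall, about 20 g, z up along the figure. Its head reaches 56 mm above the caddy's underside, below the bar.
- figure2_mid (a point): Half-way up (24 mm above its foot) of the third plain wooden peg figure standing loose in the caddy: 28 mm across the foot, 48 mm tall, about 20 g, z up along the figure. Its head reaches 56 mm above the caddy's underside, below the bar.
- platform_top (a point): Centre of the upper face of the lift's plywood platform, 140 mm (x) by 190 mm (y), 12 mm thick, no rim. With the lever down its top is 118 mm above the bench; at the cam's highest point 147 mm; it rests freely on the cam's disc and slides straight up and down. z up; the lever is on the -x face of the lift, the side nearest the robot. The whole lift is fixed to the bench.
- platform: The same platform; origin at the centre of its underside.
- lever (a joint): Angle of the cam lever about the lift's x axis. 0: lever down, lying towards the lift's +y, 10 degrees above level (spring and weight keep it there). It grows as the lever is swung up; at 1.40 the lever stands upright and the platform is at its highest; beyond that the platform sinks again, stop at 1.85. Turning it takes up to about 5 N at the handle; let go, it springs back to 0.
- lever_axis (a point): Point on the lever's axis of turning, 55 mm above the bench, in the plane in which the handle's middle swings; this plane lies 140 mm from the platform's centre towards the lift's -x. Its x axis is the axis of turning (same direction as the platform's x); its y and z turn with the lever.
- handle: The same sleeve; origin at its middle.
- tape: Bystander: roll of paper tape lying flat, 90 mm across, 24 mm high; origin at its underside.
- glue: Bystander: white glue bottle, 52 mm across, 130 mm tall; origin at its underside.
- jar: Bystander: glass jar, 72 mm across, 85 mm tall; origin at its underside.
- pencil_cup: Bystander: white cup full of pencils, 82 mm across, 170 mm to the pencil tops; origin at its underside.
- eraser: Bystander: white eraser 25 x 55 x 14 mm; origin at its underside.
- paint_tin: Bystander: bare metal paint tin, 68 mm across, 70 mm tall; origin at its underside.
- handle_mid (a point): Middle of the lever's handle: a black round sleeve 18 mm thick and 82 mm long, lying level along the lift's x, free to spin on its pin; its middle circles lever_axis at 160 mm. It sticks out from the steel lever arm (a flat bar 20 mm wide) towards the robot, so the fingers can straddle it from above, closing along the lift's y. The point's x is along the sleeve; its y and z may spin.

How it is judged:
On the way, in this order (a step that is already met when the one before it is completed fails the run):
1. the caddy is lifted off the bench by the gripper (height (world z) of caddy above 0.04 m and contact force between caddy and the fingers above 1 N), for 0.2 s.
2. the caddy stands on the platform, centred within 30 mm and square within 0.2 rad, let go, the lever still down (horizontal distance between caddy_bar and platform_top below 0.03 m and angle between the y axis of caddy_bar and the y axis of platform_top, either way round below 0.2 rad and contact force between caddy and the fingers below 0.2 N and contact force between caddy and the arm below 0.2 N and contact force between caddy and platform above 2 N and angle between each of figure0_mid, figure1_mid, figure2_mid's own z axis and vertical below 0.3 rad and horizontal distance between each of figure0_mid, figure1_mid, figure2_mid and caddy_bar below 0.085 m and z of each of figure0_mid, figure1_mid, figure2_mid in the frame of caddy_bar below -0.045 m and value of joint lever below 0.2 rad), for 0.3 s.
At the end, for the whole second after the job is handed in: Fingers hold the lever handle (over 1 N), lever within 0.17 rad of upright, platform top above 144 mm; caddy on the platform within 30 mm of centre and 0.2 rad of square, not touched by the robot; three figures standing in it (tilt under 0.3 rad); no bystander moved 30 mm (value of joint lever between 1.23 and 1.57 rad and height (world z) of platform_top above 0.144 m and contact force between the fingers and handle above 1 N and horizontal distance between caddy_bar and platform_top below 0.03 m and angle between the y axis of caddy_bar and the y axis of platform_top, either way round below 0.2 rad and contact force between caddy and the fingers below 0.2 N and contact force between caddy and the arm below 0.2 N and contact force between caddy and platform above 2 N and angle between each of figure0_mid, figure1_mid, figure2_mid's own z axis and vertical below 0.3 rad and horizontal distance between each of figure0_mid, figure1_mid, figure2_mid and caddy_bar below 0.085 m and z of each of figure0_mid, figure1_mid, figure2_mid in the frame of caddy_bar below -0.045 m and distance of each of tape, glue, jar, pencil_cup, eraser, paint_tin from where it was at the start of the episode below 0.03 m); the arm keeps its last pose, push and grip.
It fails at once if the caddy is tipped more than 0.3 rad (angle between caddy's own z axis and vertical above 0.3 rad).
It fails at once if a figure falls over (tilt over 0.6 rad) (angle between any of figure0_mid, figure1_mid, figure2_mid's own z axis and vertical above 0.6 rad).
It fails at once if a bystander is pushed 30 mm or more from its place (distance of any of tape, glue, jar, pencil_cup, eraser, paint_tin from where it was at the start of the episode above 0.03 m).
It also fails if it takes over 59 s, if anything falls off the work surface, if the arm or the gripper's body presses on something with over 40 N, if the wrist force passes 120 N, or if a joint passes its speed limit or range.

ROBOT

A 7-joint arm with a two-finger parallel gripper is mounted at the origin on the work surface. World frame = base frame: x ahead of the robot, y to its left, z up, the work surface at z = 0. Lengths are in m, angles in rad, forces in N, time in s.
With the tool pointing down it reaches from about 0.4 to 0.85 m from the base axis. Payload 10.4 kg.
Tool frame: the origin (TCP) lies at the very end of the fingers, on their centre line; the grasp point (between the pads) lies 19 mm behind it; z points along the fingers, y is the line along which they close (so a half turn about z gives the same grasp; the last joint's range is limited). The gripper opens to 87 mm and grips with 3 to 60 N. Pads are 19 mm wide; open, the fingers measure 117 mm over their backs; the gripper's body (75 mm by 190 mm) begins 51 mm behind the grasp point.
Start: joints at [-1.181, 0.332, -0.065, 1.46, 0.022, 1.35, -0.088], TCP at [0.251, 0.573, 0.223] pointing down, gripper open.
Joint ranges: [-2.6, 2.6], [-0.5, 2.12], [-1.47, 1.34], [0.16, 2.42], [-1.27, 4.41], [0.06, 2.06], [-2.6, 2.6]. Speed limits (rad/s): [2.22, 2.22, 2.79, 2.79, 3.14, 3.14, 3.14].

INTERFACE

Orientations are given as a unit quaternion [x, y, z, w].
In Python, from station import ctrl, fingers, kin, snapshot, camera_params, ticket, search_frame, landmark_of gives the robot as it stands. Calls block until the motion is done:
- ctrl.move_to(position, orientation): joint-space move of the TCP to a pose.
- ctrl.line_to(position, attitude=None, velocity=0.15): straight line of the TCP; attitude=None keeps the orientation; velocity is the mean speed in m/s.
- ctrl.move_j(angles): joint-space move.
- fingers.ungrasp() and fingers.grasp(effort=None): open the fingers fully, or close them until they stop; effort is the grip in N (None keeps the last).
- ctrl.pause(seconds).
- kin.inverse_kinematics(position, orientation): joint angles nearest the present ones, or None.
- snapshot(name): name is "scene" or "top"; returns (picture, depth): 400x640x3 uint8, red, green, blue; 400x640 float32, m along the optical axis (not along the pixel's ray), 0 where there is no reading.
- camera_params(name): a dict with "camera_matrix" (3x3 intrinsics, pixels), "rvec" (rotation vector, rad) and "tvec" (3), from world to camera coordinates, as OpenCV has them. Camera axes: x right, y down, z forward; pixel columns grow to the right and rows downward; lengths in m; the calibration is good to about 2 mm. A picture is of the moment at which its call begins. camera_params takes no time and is no camera call.
A pose or a line that the arm cannot do raises ctrl.IKError and nothing moves.
- ticket.finish_job(): hands the job in; it is judged then, once.
Trained networks look in the newest picture that a camera, given by its name, has taken for a name from the list of things; names that differ only in an ending like _2 or _b are one class to them, and where a whole thing is asked for, a point or a joint stands for the part that bears it (a point fixed in the world has none). Each returns a list of dicts, best first, with "confidence" (0 to 1); they miss things now and then, are a little off and sometimes report something else, mostly with a low value. They report only what shows in the picture. A call takes as long as a camera call.
- search_frame(camera, target): "at" ([row, column] in pixels, amid what is visible of it).
- landmark_of(camera, target): "at" ([row, column] in pixels: a listed point, or the origin of a listed thing).
Readings, each from a call of its own:
- ctrl.get_t(): time.
- ctrl.get_q(): joint angles.
- ctrl.get_joint_velocities(): joint speeds.
- ctrl.get_joint_efforts(): joint torques, N m.
- ctrl.get_position(): TCP position.
- ctrl.get_tcp_rot(): TCP orientation.
- ctrl.get_wrist_force(): force on the tool from outside, world axes, zero at the start.
- ctrl.get_wrist_torque(): the same for the moment, N m.
- ctrl.get_opening(): finger opening in m.
- ctrl.get_finger_force(): force on a finger pad.
Only numpy, scipy, OpenCV 4.12 (cv2) and the standard library are available. Lean on these libraries where they do the work, as an engineer would, in place of code of your own. Each camera call takes 0.05 s, during which the arm holds its last target. There are 200 camera calls.

## Working session

There is one attempt and no reset: what is moved stays moved. The work goes in short steps, each a Python script; the robot and the scene stay as the last script left them, time stands still between calls to the robot, and variables do not carry over. Pictures are saved under pics/ and viewed, at most 10 in all, crops included, and the job is handed in when it is done.

```bash
mkdir -p pics; cat > h.py <<'E'
import numpy as np, cv2
from station import ctrl, fingers, kin, snapshot, camera_params, ticket, search_frame, landmark_of
def ray(cam,at):
    p=camera_params(cam); R=cv2.Rodrigues(np.array(p["rvec"],float))[0]; t=np.array(p["tvec"],float).ravel()
    d=np.linalg.inv(np.array(p["camera_matrix"]))@[at[1],at[0],1.]
    return -R.T@t, R.T@d
def at_z(cam,at,z):
    o,d=ray(cam,at); return o+d*(z-o[2])/d[2]
def cloud(cam,D):
    p=camera_params(cam); R=cv2.Rodrigues(np.array(p["rvec"],float))[0]; t=np.array(p["tvec"],float).ravel()
    v,u=np.mgrid[:D.shape[0],:D.shape[1]]
    d=np.stack([u,v,np.ones_like(u)],-1)@np.linalg.inv(np.array(p["camera_matrix"])).T*D[...,None]
    return (d-t)@R
def save(img,n): cv2.imwrite("pics/"+n,img[...,::-1])
E
python3 - <<'E'
from h import *
np.set_printoptions(precision=3,suppress=True)
both=[]
Z=dict(caddy_bar=.095,caddy=0,platform_top=.118,lever_axis=.055,handle_mid=.083,figure0_mid=.032,tape=0,glue=0,jar=0,pencil_cup=0,eraser=0,paint_tin=0)
for c in("scene","top"):
    im,D=snapshot(c); both.append(im); P=cloud(c,D); np.save(c+".npy",P)
    print(c,ray(c,[200,320]))
    for k,z in Z.items():
        for r in landmark_of(c,k)[:3]:
            a=r["at"]; i=tuple(np.clip(np.round(a).astype(int),0,[399,639]))
            print(k,round(r["confidence"],2),np.round(a),at_z(c,a,z),P[i])
    save(im,c+".png")
print(ctrl.get_tcp_rot(),ctrl.get_t())
E
```

```text
scene (array([ 0.955, -0.622,  1.081]), array([-0.294,  0.497, -0.817]))
caddy_bar 0.59 [236. 257.] [ 0.525 -0.218  0.095] [ 0.531 -0.224  0.108]
caddy_bar 0.45 [238. 267.] [ 0.551 -0.21   0.095] [ 0.522 -0.178  0.022]
caddy 0.94 [251. 260.] [ 0.523 -0.216  0.   ] [ 0.526 -0.218  0.009]
platform_top 0.56 [164. 358.] [0.63  0.14  0.118] [0.629 0.139 0.118]
handle_mid 0.59 [122. 360.] [0.529 0.33  0.083] [0.531 0.326 0.087]
figure0_mid 0.46 [248. 248.] [ 0.501 -0.239  0.032] [ 0.529 -0.261  0.095]
figure0_mid 0.39 [232. 268.] [ 0.516 -0.165  0.032] [ 0.544 -0.193  0.098]
tape 0.97 [199. 254.] [ 0.394 -0.079  0.   ] [ 0.405 -0.092  0.024]
glue 0.93 [252. 356.] [ 0.754 -0.059  0.   ] [ 0.764 -0.089  0.058]
jar 0.63 [303. 304.] [ 0.717 -0.272  0.   ] [ 0.731 -0.292  0.063]
pencil_cup 0.68 [141. 406.] [0.674 0.42  0.   ] [0.683 0.388 0.033]
pencil_cup 0.21 [193. 257.] [ 0.386 -0.058  0.   ] [ 0.39  -0.06   0.007]
eraser 0.5 [294. 157.] [ 0.373 -0.475  0.   ] [ 0.385 -0.478  0.018]
eraser 0.17 [248. 247.] [ 0.485 -0.226  0.   ] [ 0.527 -0.263  0.095]
paint_tin 0.62 [351. 222.] [ 0.619 -0.49
[... 684 characters left out ...]
56. 331.] [ 0.739 -0.072  0.   ] [ 0.719 -0.07   0.078]
glue 0.34 [213. 370.] [ 0.523 -0.217  0.   ] [ 0.523 -0.218  0.001]
glue 0.29 [208. 214.] [0.533 0.363 0.   ] [0.523 0.34  0.09 ]
jar 0.65 [164. 384.] [ 0.708 -0.272  0.   ] [ 0.689 -0.259  0.09 ]
jar 0.26 [168. 202.] [0.684 0.412 0.   ] [0.664 0.387 0.101]
pencil_cup 0.69 [171. 203.] [0.673 0.409 0.   ] [0.657 0.387 0.083]
pencil_cup 0.31 [220. 378.] [ 0.496 -0.247  0.   ] [ 0.491 -0.24   0.058]
pencil_cup 0.27 [182. 268.] [0.634 0.163 0.   ] [0.613 0.15  0.118]
eraser 0.41 [256. 440.] [ 0.369 -0.476  0.   ] [ 0.367 -0.47   0.015]
paint_tin 0.49 [253. 329.] [ 0.375 -0.067  0.   ] [ 0.374 -0.067  0.   ]
[ 0.205  0.979  0.    -0.   ] 1.3
```

```bash
python3 - <<'E'
from h import *
np.set_printoptions(precision=3,suppress=True)
a=[]
for c in("scene","top"):
    P=np.load(c+".npy").reshape(-1,3)
    for n,ctr,r,z0,z1 in(("plat",(.62,.147),.13,.108,.128),("bar",(.524,-.215),.13,.083,.118),("tray",(.524,-.215),.13,.028,.118),("handle",(.52,.332),.07,.05,.12)):
        Q=P[(np.hypot(P[:,0]-ctr[0],P[:,1]-ctr[1])<r)&(P[:,2]>z0)&(P[:,2]<z1)]
        if len(Q)<5: print(c,n,len(Q)); continue
        print(c,n,len(Q),cv2.minAreaRect(Q[:,:2].astype(np.float32)*1000),np.median(Q,0))
    a.append(cv2.imread("pics/"+c+".png"))
s=cv2.resize(a[0][90:390,130:450],None,fx=1.25*1.0,fy=1.25)
t=cv2.resize(a[1][110:310,170:470],None,fx=1.333,fy=1.333)
cv2.imwrite("pics/both.png",np.hstack([s,cv2.copyMakeBorder(t,0,s.shape[0]-t.shape[0],0,0,0)]))
E
```

```text
scene plat 2344 ((617.6312255859375, 151.0932159423828), (194.67962646484375, 142.02713012695312), 75.83187866210938) [0.62  0.143 0.119]
scene bar 522 ((532.1239013671875, -217.03268432617188), (170.65869140625, 31.47079849243164), 78.88716125488281) [ 0.533 -0.223  0.105]
scene tray 1407 ((531.2606201171875, -216.883056640625), (172.52603149414062, 113.14932250976562), 78.57686614990234) [ 0.536 -0.216  0.044]
scene handle 176 ((526.4786376953125, 322.6540832519531), (46.7034797668457, 100.07329559326172), 74.74053955078125) [0.545 0.328 0.089]
top plat 2142 ((613.0681762695312, 152.66513061523438), (190.71583557128906, 141.1814727783203), 76.1789321899414) [0.611 0.152 0.118]
top bar 252 ((526.22607421875, -214.62635803222656), (169.26858520507812, 30.62755012512207), 78.29534912109375) [ 0.525 -0.216  0.104]
top tray 703 ((527.0271606445312, -215.3819580078125), (170.47930908203125, 111.82958984375), 78.61264038085938) [ 0.524 -0.211  0.046]
top handle 174 ((518.6553955078125, 314.2863464355469), (64.6268310546875, 96.56812286376953), 76.30862426757812) [0.536 0.333 0.088]
```

View pics/both.png

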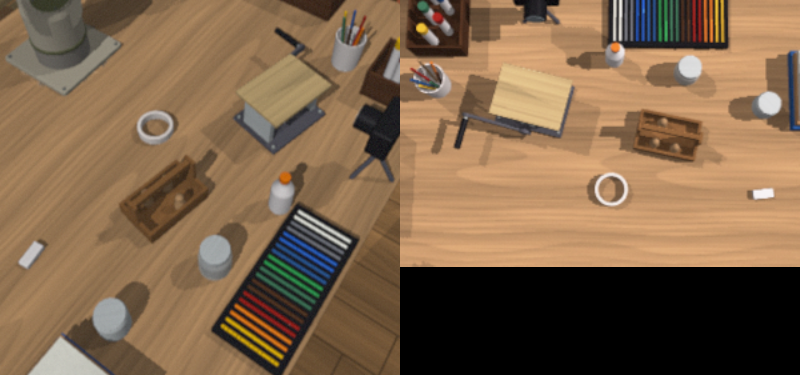

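The picture shows the scene as expected: caddy left of the glue bottle, platform with lever and black handle toward +y. Both cameras agree with the network points to about 5 mm. Platform centre is about (0.615, 0.152) with yaw −14°, and the bar is at about (0.529, −0.216) with yaw −11.5°.

```bash
cat >> h.py <<'E'
from scipy.spatial.transform import Rotation as Ro
def down(yaw):  # tool down, closing line (tool y) at angle yaw
    y=np.array([np.cos(yaw),np.sin(yaw),0]); z=np.array([0,0,-1.]); return Ro.from_matrix(np.stack([np.cross(y,z),y,z],1)).as_quat()
def pick(pos,yaw):  # of two half-turn grasps, the one with joint 7 nearer mid range
    c=[(q[6],down(y)) for y in(yaw,yaw+np.pi) if (q:=kin.inverse_kinematics(pos,down(y))) is not None]
    return min(c,key=lambda t:abs(t[0]))
BAR=np.array([.529,-.216]); PL=np.array([.615,.152]); YC=np.radians(-11.6); YL=np.radians(-14.)
LX=np.array([np.cos(YL),np.sin(YL)]); LY=np.array([-np.sin(YL),np.cos(YL)])
def hand(a): # handle middle at lever angle a
    t=a+np.radians(10); return np.r_[PL-.14*LX+.16*np.cos(t)*LY,.055+.16*np.sin(t)]
E
python3 - <<'E'
from h import *
p=[.35,.45,.36]
print(pick([*BAR,.2],YC),pick([*PL,.2],YL),pick(hand(0),YL+np.pi/2),pick(hand(1.4),YL+np.pi/2))
j,q=pick([*BAR,.2],YC)
x=ctrl.get_position(); ctrl.line_to([x[0],x[1],.34],velocity=.2)
ctrl.move_to([*BAR,.2],q); print(ctrl.get_t())
ctrl.line_to([*BAR,.077],velocity=.08); print(ctrl.get_position(),ctrl.get_wrist_force())
fingers.grasp(25); print(ctrl.get_opening(),ctrl.get_finger_force(),ctrl.get_wrist_force(),ctrl.get_t())
E
```

```text
(np.float64(0.36217765544578084), array([0.77494449, 0.6320293 , 0.        , 0.        ])) (np.float64(-0.4306474216469288), array([0.78801075, 0.61566148, 0.        , 0.        ])) (np.float64(0.7000727145632957), array([0.12186934, 0.99254615, 0.        , 0.        ])) (np.float64(0.8840494637923844), array([0.12186934, 0.99254615, 0.        , 0.        ]))
5.0083
[ 0.52928656 -0.21608766  0.0774195 ] [-0.77143027  0.57939984 -0.10513545]
0.013908185559775594 24.984019654802978 [ 1.65690956 -0.49510166 -0.62586169] 7.8667
```

```bash
python3 - <<'E'
from h import *
ctrl.line_to([*BAR,.255],velocity=.07)
print(ctrl.get_opening(),ctrl.get_wrist_force(),ctrl.get_wrist_torque())
q=pick([*BAR,.2],YC)[1]
ctrl.line_to([*PL,.255],attitude=down(YL),velocity=.09); ctrl.pause(.3)
print(ctrl.get_position(),ctrl.get_opening(),ctrl.get_t())
im,D=snapshot("scene"); save(im[90:290,200:500],"c.png"); P=cloud("scene",D).reshape(-1,3)
Q=P[(np.hypot(*(P[:,:2]-PL).T)<.14)&(P[:,2]>.15)&(P[:,2]<.225)]
print(cv2.minAreaRect(Q[:,:2].astype(np.float32)*1000),Q[:,2].min())
im2,_=snapshot("top"); cv2.imwrite("pics/d.png",cv2.resize(np.hstack([im[60:260,260:460],im2[100:300,180:380]])[...,::-1],None,fx=2,fy=2))
E
```

```text
0.013443930664274708 [ 0.02133673 -0.78899533 -3.84204445] [-0.10445885  0.11433226  0.03875514]
[0.61500492 0.15198801 0.255019  ] 0.013356094196570363 15.2083
((616.5677490234375, 151.10977172851562), (174.8238067626953, 112.86835479736328), 75.9200439453125) 0.17721478225056483
```

View pics/d.png

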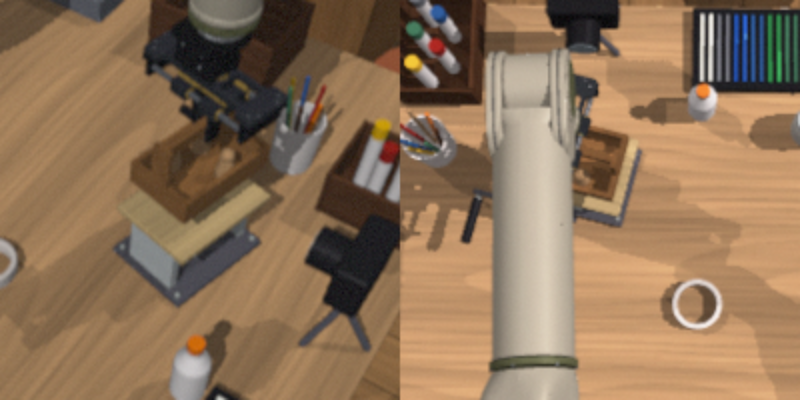

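The caddy hangs level above the platform (left half around px (195,170)), the figures are standing, and the measured centre and yaw match the platform to about 1 mm. I'll lower it now.

```bash
python3 - <<'E'
from h import *
ctrl.line_to([*PL,.203],velocity=.06)
z=.203
while z>.19:
    z-=.0015; ctrl.line_to([*PL,z],velocity=.03); f=ctrl.get_wrist_force()[2]
    if f>-1.5: break
print(z,f,ctrl.get_position())
fingers.ungrasp(); ctrl.pause(.5)
ctrl.line_to([*PL,.30],velocity=.09)
print(ctrl.get_t(),ctrl.get_wrist_force())
q=down(YL+np.pi/2)
h=hand(0); ctrl.move_to([h[0],h[1],.25],pick(h,YL+np.pi/2)[1]); print(ctrl.get_position(),ctrl.get_t())
im,D=snapshot("scene"); im2,D2=snapshot("top")
for c,d in(("scene",D),("top",D2)):
    P=cloud(c,d).reshape(-1,3); r=np.hypot(*(P[:,:2]-PL).T)<.14
    Q=P[r&(P[:,2]>.145)&(P[:,2]<.235)]; print(cv2.minAreaRect(Q[:,:2].astype(np.float32)*1000))
    print([(l["at"],l["confidence"],at_z(c,l["at"],.083)) for l in landmark_of(c,"handle_mid")[:1]],h)
cv2.imwrite("pics/e.png",cv2.resize(np.hstack([im[60:260,260:460],im2[100:300,180:380]])[...,::-1],None,fx=2,fy=2))
E
```

```text
0.194 2.037649563199448 [0.6155044  0.1518997  0.19467054]
21.0 [1.03562498 0.02256648 0.24823943]
[0.51799942 0.33763153 0.25011197] 22.05
((616.5509033203125, 150.3912353515625), (175.41746520996094, 113.41085052490234), 75.56571197509766)
[([122.0, 358.8], 0.65, array([0.52624146, 0.32698241, 0.083     ]))] [0.51727805 0.33875783 0.08278371]
((612.515625, 152.62351989746094), (171.36453247070312, 112.04640197753906), 76.39598083496094)
[([212.8, 212.5], 0.52, array([0.50718779, 0.34673736, 0.083     ]))] [0.51727805 0.33875783 0.08278371]
```

View pics/e.png

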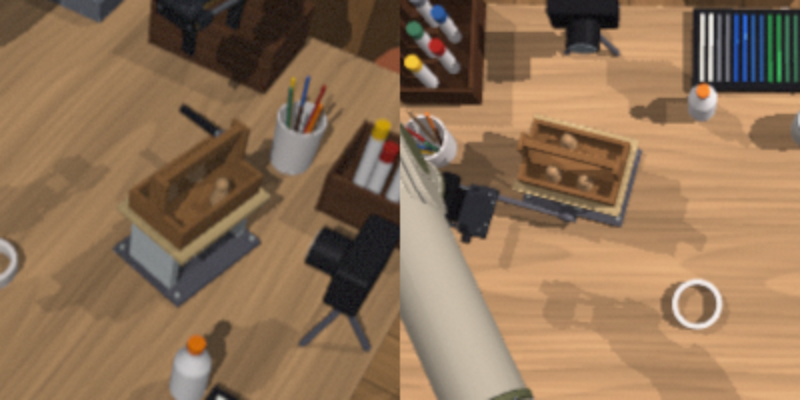

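Caddy is centred and square with three figures standing (right half, px (575,165)); the gripper is above the handle. Next I grasp it.

```bash
python3 - <<'E'
from h import *
h=hand(0); o=np.array([0,0,-.019])
ctrl.line_to([h[0],h[1],.11],velocity=.1); ctrl.line_to(h+o,velocity=.06)
print(ctrl.get_position(),ctrl.get_wrist_force())
fingers.grasp(30); f0=np.array(ctrl.get_wrist_force()); print(ctrl.get_opening(),ctrl.get_finger_force(),f0,ctrl.get_t())
for a in np.arange(.1,.41,.1):
    ctrl.line_to(hand(a)+o,velocity=.06); f=np.array(ctrl.get_wrist_force())
    print(round(a,1),f.round(1),round(ctrl.get_opening(),4),np.round(ctrl.get_position()-hand(a)-o,4),ctrl.get_t())
    if np.linalg.norm(f)>35: break
E
```

```text
[0.51753984 0.33887217 0.06413013] [ 0.11422063 -0.25200078  0.85342758]
0.017023655382221815 30.000791251659393 [-0.56179866 -1.18543007  0.31823951] 25.85
0.1 [ 0.  -1.1 -3.1] 0.0169 [-0.0001 -0.0002  0.0003] 26.2667
0.2 [-0.2 -1.7 -3.5] 0.0174 [-0.     -0.0002  0.0004] 26.6833
0.3 [ 0.1 -0.4 -1.9] 0.017 [-0.     -0.0001  0.0003] 27.1
0.4 [ 0.3  0.2 -1.1] 0.0172 [-0.      0.      0.0002] 27.5167
```

```bash
python3 - <<'E'
from h import *
o=np.array([0,0,-.019])
for a in [*np.arange(.5,1.31,.1),1.4]:
    ctrl.line_to(hand(a)+o,velocity=.06); f=np.array(ctrl.get_wrist_force())
    print(round(a,1),f.round(1),round(ctrl.get_opening(),4))
    if np.linalg.norm(f)>35: break
ctrl.pause(.5); print(ctrl.get_t(),ctrl.get_finger_force())
im,D=snapshot("scene"); im2,D2=snapshot("top")
for c,d in(("scene",D),("top",D2)):
    P=cloud(c,d).reshape(-1,3); r=np.hypot(*(P[:,:2]-PL).T)<.14
    Q=P[r&(P[:,2]>.175)&(P[:,2]<.262)&((P[:,:2]-PL)@LX>-.075)]; print(cv2.minAreaRect(Q[:,:2].astype(np.float32)*1000))
    Q=P[r&(P[:,2]>.10)&(P[:,2]<.158)&(abs((P[:,:2]-PL)@LY)>.087)]; print(np.percentile(Q[:,2],[50,75,90,97]),len(Q))
cv2.imwrite("pics/f.png",cv2.resize(np.hstack([im[60:260,260:460],im2[100:300,180:380]])[...,::-1],None,fx=2,fy=2))
E
```

```text
0.5 [ 0.4  0.9 -1.3] 0.0168
0.6 [ 0.3  2.1 -1.2] 0.0172
0.7 [-0.   2.9  1.3] 0.017
0.8 [0.4 3.1 3.1] 0.017
0.9 [-0.   3.1  3. ] 0.0173
1.0 [-0.5  4.1  5. ] 0.0167
1.1 [-0.7  4.8  6.4] 0.0171
1.2 [-2.3  3.8  7.4] 0.017
1.3 [-3.5  2.9  9.6] 0.0175
1.4 [-3.5  1.1 11.3] 0.017
32.1833 30.00443011522293
((616.1876831054688, 151.72409057617188), (176.0576171875, 115.58238983154297), 75.73009490966797)
[0.14653178 0.14844916 0.14991115 0.151311  ] 204
((613.0442504882812, 152.6556396484375), (171.2646026611328, 111.73835754394531), 75.89360046386719)
[0.14634276 0.1493316  0.15154277 0.15320836] 113
```

View pics/f.png

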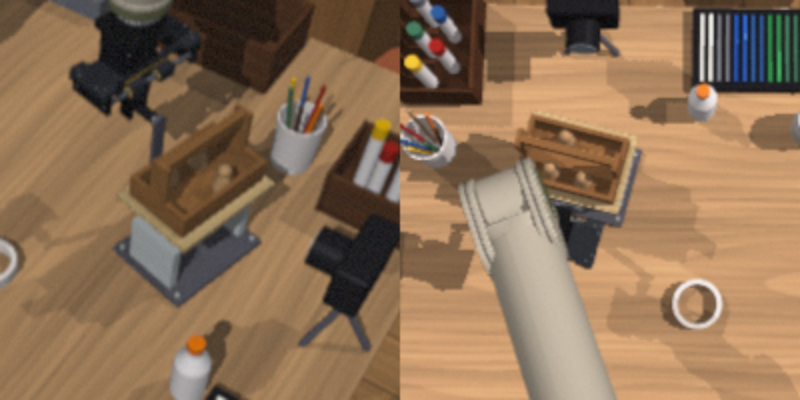

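The lever stands upright (px (155,135)) and the gripper holds it. The platform is at about 147 mm, the caddy is centred, and the figures are standing. I'm handing it in.

```bash
python3 -c "
from h import *
print(ticket.finish_job())"
```

```text
the job is handed in; nothing more can be done
None
```

The job is handed in, with no verdict returned: the caddy is on the platform within about 2 mm of centre and square with all three figures standing, the lever is held upright at about 1.40 rad with a 30 N grip, the platform top measures about 147 mm, and the robot touched no bystanders that I could see.

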